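# Clamp the lid of a porcelain mill jar

### The job

The glaze mill jar is charged and its lid is on; clamp it shut ready for the mill. Push the steel strap round over the lid with a finger until it is fully home in the keeper, and only then push the red cam lever all the way down onto the strap and leave it there. Pick nothing up: leave the lid seated, and the jug, bowl, tub and brush as they stand.

Things in the scene. Friction and masses are not known exactly. Their poses are not given: they have to be found in the camera images.
- mill_jar: White porcelain mill jar with a blue band, 194 mm across, in a dark round cradle (236 mm across) bolted to the bench: it cannot shift. Origin: centre of the cradle's underside, on the bench top; z up, x and y level, turned with the jar. Its neck (120 mm across, rim at z = 140 mm) carries a steel collar with two posts: the strap's pivot at y = +84 mm, the keeper at y = -84 mm.
- strap_pivot (a point): On the axis of the strap's upright pivot post, at the height of the strap's top face (z = 187 mm of the jar's frame, at x = 0, y = +84 mm). The post's cap nut, 20 mm across, rises 8 mm above this point. Axes as the jar's.
- keeper (a point): Centre of the keeper's mouth at the strap's mid-height (x = 0, y = -84 mm, z = 178 mm of the jar's frame). The keeper is a steel C, 32 mm long in the jar's x and 24 mm in y: lower jaw below the strap, upper jaw up to 16 mm above this point, open towards the jar's -x, its back 14 to 20 mm to +x.
- jar_lid: Loose round porcelain lid, 120 mm across, 12 mm thick, about 0.45 kg, seated on the jar's rim with a 97 mm spigot down inside the neck; in its middle a steel wear plate, 48 mm across, 3 mm high, its top 155 mm above the bench. Origin: centre of the disc's underside (on the rim); z up.
- clamp_strap (a joint): Swing of the steel strap on its upright pivot, rad. 0 = home: it lies across the lid along the jar's -y, its end in the keeper (hard stop). It grows as it swings out on the jar's -x side: 1.57 = pointing along the jar's -x; stop at 2.1. A twin flat bar, 24 mm wide, reaching 170 mm from the pivot, z = 169 to 187 mm above the bench. It turns level, stays where left, needs about 1 N at its end.
- strap_end (a point): Point on the strap's centreline, level with its top face, 135 mm from the pivot axis: a place to push, between the lever and the keeper once the strap is home.
- cam_lever (a joint): Cam lever on the strap, rad. 0 = fully down along the strap towards its free end (hard stop); 1.57 = upright; more leans back towards the pivot; stop at 2.1. Its level pin crosses the strap 84 mm from the pivot, 177 mm above the bench. Its cam clears the lid while up and bites on the wear plate over the last part. It stays where left; needs about 2 N at its end, some 10 to 15 N as the cam bites.
- lever_tip (a point): Middle of the lever's outer end on its back face, the face to push on (it is on top when the lever is down): 72 mm from the pin along the lever and 22.5 mm off the line through the pin. The red grip is 18 mm wide, 10 mm thick and covers the last 50 mm.
- jug: Bystander: yellow plastic measuring jug, 108 mm across, 105 mm high, handle to its +y. Origin: centre of its underside.
- glaze_tub: Bystander: terracotta-coloured glaze tub with a white cap, 72 mm across, 85 mm high. Origin: centre of its underside.
- bowl: Bystander: unglazed bisque bowl, 112 mm across, 55 mm high. Origin: centre of its underside.
- brush: Bystander: flat glaze brush lying on the bench, 190 mm long. Origin: under its middle; it lies along its x.

How it is judged (in metres and radians):
On the way, in this order (a step that is already met when the one before it is completed fails the run):
1. the strap is swung home into the keeper with the lever still up (value of joint clamp_strap below 0.05 rad and value of joint cam_lever above 1 rad), for 0.2 s.
2. the cam lever is pushed fully down with the strap home (value of joint cam_lever below 0.08 rad and value of joint clamp_strap below 0.06 rad), for 0.2 s.
At the end, for the whole second after the job is handed in: Strap within 0.06 rad of home in the keeper, cam lever within 0.08 rad of fully down, the lid seated flat on the rim (within 3 mm in height, 5 mm sideways, 0.04 rad) and at rest, each bystander within 20 mm of where it was (all of step 2 and horizontal distance between jar_lid and mill_jar below 0.005 m and z of jar_lid in the frame of mill_jar below 0.143 m and angle between jar_lid's own z axis and vertical below 0.04 rad and linear speed of jar_lid below 0.02 m/s and distance of each of jug, glaze_tub, bowl, brush from where it was at the start of the episode below 0.02 m); the robot touches nothing.
It fails at once if the lever is pushed down before the strap is home (value of joint cam_lever below 0.8 rad and value of joint clamp_strap above 0.12 rad).
It fails at once if the lid is lifted or pushed off its seat (z of jar_lid in the frame of mill_jar above 0.146 m or angle between jar_lid's own z axis and vertical above 0.1 rad or distance of jar_lid from where it was at the start of the episode above 0.012 m).
It fails at once if a bystander is lifted or moved more than 20 mm, or tipped (distance of any of jug, glaze_tub, bowl, brush from where it was at the start of the episode above 0.02 m or angle between any of jug, glaze_tub, bowl's own z axis and vertical above 0.3 rad).
It also fails if it takes over 51 s, if anything falls off the work surface, if the arm or the gripper's body presses on something with over 40 N, if the wrist force passes 120 N, or if a joint passes its speed limit or range.

### The arm

A 7-joint arm with a two-finger parallel gripper is mounted at the origin on the work surface. World frame = base frame: x ahead of the robot, y to its left, z up, the work surface at z = 0. Lengths are in mm, angles in rad, forces in N, time in s.
With the tool pointing down it reaches from about 400 to 875 mm from the base axis. Payload 4.4 kg.
Tool frame: the origin (TCP) lies at the very end of the fingers, on their centre line; the grasp point (between the pads) lies 19 mm behind it; z points along the fingers, y is the line along which they close (so a half turn about z gives the same grasp; the last joint's range is limited). The gripper opens to 85 mm and grips with 20 to 120 N. Pads are 22 mm wide; open, the fingers measure 114 mm over their backs; the gripper's body (76 mm by 85 mm) begins 54 mm behind the grasp point. The pads swing forward as they close: fully open they stand 13 mm farther back than shut.
Start: joints at [1.241, 0.628, 0.038, 1.517, -0.027, 0.996, -0.02], TCP at [169.516, -627.521, 231.313] pointing down, gripper open.
Joint ranges: [-3.06, 3.06], [-0.37, 2.12], [-1.25, 1.32], [0.18, 2.47], [-1.1, 4.24], [0.23, 1.98], [-2.94, 2.94]. Speed limits (rad/s): [2.57, 2.57, 3.14, 3.14, 3.14, 3.14, 3.14].

### API

Orientations are given as [roll, pitch, yaw] about the fixed x, y, z axes, in that order (R = Rz(yaw) Ry(pitch) Rx(roll)).
In Python, from cell import read_state, get_image, camera_params, finish_job gives the robot as it stands.
- The arm moves only by the tool arm_command, never from a script. Its argument "deltas" is a list of rows, each an object of numbers: "dx", "dy", "dz": the shift along the world's x, y, z in m; "yaw": the turn about the world's z in degrees; "jaw": the opening, from 0 (shut) to 1 (fully open). A call has 1 to 20 rows; each row is the pose to reach, as a shift and turn from the pose commanded when the call began; what a row does not reach only later rows make up. A row lasts 1/10 s, in which the tool goes at most 50 mm and 8.59 degrees, less where a joint would pass 70% of its speed; a pose out of reach is approached as far as the arm can. A call with a gripper value outside its range is refused whole. The fingers move at their own pace and stop on an object; the grip force is fixed at half the most. Time passes only in rows, so rows that repeat a pose let the fingers close. It gives the time, the measured TCP pose, the force, the opening and the grip force at its end, in the units of the state.
- read_state(): the state, without advancing time (a new reading comes with each control period).
- get_image(name): name is "scene" or "top" or "wrist"; returns (picture, depth): 420x560x3 uint8, red, green, blue; 420x560 float32, mm along the optical axis (not along the pixel's ray), 0 where there is no reading.
- camera_params(name): a dict with "camera_matrix" (3x3 intrinsics, pixels), "extrinsics" (4x4, takes a point from camera to world coordinates). Camera axes: x right, y down, z forward; pixel columns grow to the right and rows downward; lengths in mm; the calibration is good to about 2 mm. A picture is of the moment at which its call begins: read the wrist's pose just before it. camera_params takes no time and is no camera call; for the wrist camera it gives the pose at the moment of the call.
- finish_job(): hands the job in; it is judged then, once.
The state is a dict: "clock": time; "qpos": joint angles; "qd": joint speeds; "tau": joint torques, N m; "eef_pos": TCP position; "tool_rot": TCP orientation; "force": force on the tool from outside, world axes, zero at the start; "torque": the same for the moment, N m; "width": finger opening in mm; "gripper_force": force on a finger pad.
Only numpy, scipy, OpenCV 4.12 (cv2) and the standard library are available. Lean on these libraries where they do the work, as an engineer would, in place of code of your own. Each camera call takes 0.05 s, during which the arm holds its last target. There are 200 camera calls.

## Working session

There is one attempt and no reset: what is moved stays moved. The work goes in short steps, Python scripts to look and compute and a tool call to move; the robot and the scene stay as the last step left them, time stands still between calls to the robot, and variables do not carry over. Pictures are saved under pics/ and viewed, at most 10 in all, crops included, and the job is handed in when it is done.

Besides the shell and the picture viewer there is one more tool, called after "Emit:" as a command line: name --argument value ..., lists and objects as JSON in quotes. arm_command: Moves the arm, as the interface text tells. Its arguments: {"type":"object","properties":{"deltas":{"type":"array"}},"required":["deltas"]}

```bash
mkdir -p pics; cat > h.py <<'E'
import numpy as np,cv2
from cell import *
def grab(n,f=None):
    K=camera_params(n); im,d=get_image(n)
    if f: cv2.imwrite('pics/'+f,im[:,:,::-1])
    k=np.array(K['camera_matrix']);T=np.array(K['extrinsics'])
    v,u=np.mgrid[:420,:560]
    P=np.stack([(u-k[0,2])/k[0,0]*d,(v-k[1,2])/k[1,1]*d,d],-1)@T[:3,:3].T+T[:3,3]
    P[d==0]=np.nan
    return im,d,P
E
python3 - <<'E'
from h import *
for n in('top','scene'):
    im,d,P=grab(n,n+'1.png'); np.savez(n+'1.npz',im=im,P=P); print(np.array(camera_params(n)['extrinsics'])[:3,3])
s=read_state();print(s)
E
```

```text
[486.65618138  41.98537325 943.92629895]
[994.72443534 424.63247201 715.99145001]
{'clock': 0.1, 'qpos': array([ 1.24123761,  0.62923563,  0.03847731,  1.51822944, -0.02702088,
        0.9963127 , -0.01999405]), 'qd': array([ 0.00106866, -0.00280891,  0.00211128, -0.00140508,  0.00085674,
       -0.00081371,  0.00073901]), 'tau': array([ 3.07785667e-03, -5.64536619e+01,  1.23027351e+00, -1.93975478e+01,
        1.11061989e-02,  5.40168781e-03, -1.93510147e-05]), 'eef_pos': array([ 169.339156  , -626.9936569 ,  230.50563863]), 'tool_rot': array([-3.13992636e+00,  1.66104642e-05,  2.63727854e-01]), 'force': array([-0.65328578,  0.36313936,  0.94893575]), 'torque': array([-0.02144001,  0.04052373, -0.04119175]), 'gripper_force': 0.0, 'width': 85.568243482963}
```

View pics/top1.png

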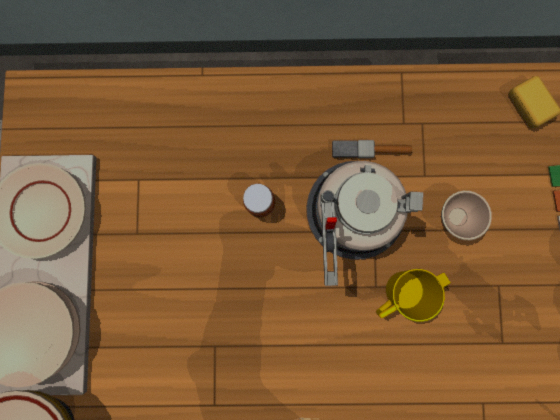

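View pics/scene1.png

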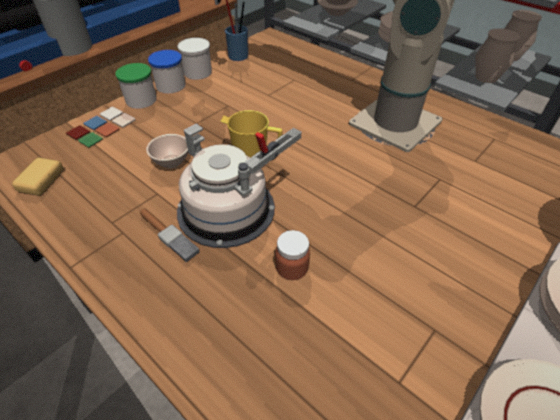

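The top view shows the pivot post at about (328,197), the keeper at (412,202), the lid plate at (369,202), and the strap pointing down the image to (331,280). The red lever stands up at about (331,224). The scene view shows the strap swung out, with the jug and bowl on the keeper side.

```bash
python3 - <<'E'
from h import *
z=np.load('top1.npz');im,P=z['im'],z['P']
for n,u,v in [('pivot',328,197),('keeper',414,202),('plate',369,202),('strapend',331,279),('strapmid',324,240),('tub',258,198),('bowl',466,216),('jug',418,295),('brush',370,149),('table',200,300)]:
    print(n,np.nanmedian(P[v-1:v+2,u-1:u+2].reshape(-1,3),0).round(1))
def st(n,m):
    q=P[m];print(n,len(q),q.mean(0).round(1),q.min(0).round(1),q.max(0).round(1))
X=P
H=P[...,2]
roi=np.zeros(H.shape,bool);roi[150:300,300:425]=1
st('lidplate',roi&(abs(H-155)<1.5)&(np.hypot(P[...,0]-P[202,369,0],P[...,1]-P[202,369,1])<40))
st('z150-157',roi&(abs(H-152)<6))
m=roi&(H>181)&(H<191);st('strap',m)
m=roi&(H>191);st('>191',m)
v,u=np.nonzero(m);
for a in np.c_[u,v,P[m].round(0)][::4]:print(*a.astype(int),end=' | ')
r=im.astype(int);red=roi&(r[...,0]>120)&(r[...,1]<50)
st('red',red)
m=roi&(H>178)&(H<192)
for name in('lid',):
    L=roi&(H>148)&(H<153.5);q=P[L][:,:2].astype(np.float32);print(cv2.minEnclosingCircle(q))
big=cv2.resize(im[150:300,290:440],(600,600),interpolation=cv2.INTER_CUBIC);cv2.imwrite('pics/crop.png',big[:,:,::-1])
# depth map vis of heights listing along strap
for v in range(185,290,6):
    print(v,[int(x) if x==x else -1 for x in H[v,312:350:2]])
E
```

```text
pivot [589.6 -31.2 195.1]
keeper [ 578.1 -194.   194.5]
plate [ 583.9 -116.9  155.3]
strapend [434.8 -34.2 187. ]
strapmid [508.3 -22.5 187.1]
tub [604.4 110.9  86.4]
bowl [ 566.1 -374.5    7.3]
jug [ 383.6 -253.9    3.8]
brush [ 727.8 -150.7   19.8]
table [376.7 254.4   0.7]
lidplate 451 [ 584.6 -115.2  154.8] [ 545.8 -155.6  153.5] [622.7 -79.1 156.4]
z150-157 2746 [ 585.2 -113.7  152.5] [ 526.3 -189.2  146.1] [644.1 -23.5 158. ]
strap 727 [505.7 -34.3 187. ] [ 423.4 -204.4  181.1] [604.7 -18.9 190.9]
>191 579 [557.  -99.6 202.3] [ 444.5 -211.   191.1] [603.2 -21.8 244.9]
328 190 603 -32 194 | 328 191 601 -32 194 | 324 192 599 -24 196 | 328 192 599 -31 195 | 410 192 597 -188 194 | 414 192 597 -195 194 | 418 192 597 -203 194 | 422 192 597 -211 193 | 327 193 597 -30 194 | 331 193 598 -37 192 | 412 193 595 -191 195 | 416 193 595 -199 194 | 420 193 595 -206 195 | 324 194 596 -24 194 | 328 194 595 -31 196 | 332 194 595 -39 196 | 413 194 593 -193 195 | 417 194 594 -202 191 | 421 194 593 -209 194 | 325 195 593 -26 196 | 329 195 594 -33 194 | 410 195 592 -187 194 | 414 195 592 -195 193 | 4
[... 3711 characters left out ...]
[-1, 0, 0, 9, 13, 181, 187, 186, 199, 197, 198, 185, 181, 104, 107, 107, 109, 111, 112]
245 [0, 0, 0, 0, -1, 7, 186, 181, 197, 197, 194, 187, 35, 24, 61, 78, 100, 101, 103]
251 [0, 0, 1, -2, 1, 1, 185, 179, 183, 183, 184, 186, 9, 5, 5, 9, 35, 31, 33]
257 [-2, -2, 3, 3, -3, -1, 186, 185, 1, 1, 1, 189, 185, -1, 0, 0, 5, 10, 7]
263 [0, 1, 1, -1, 0, 1, 186, 188, 0, 1, 0, 187, 185, 0, 1, 0, 3, 0, 0]
269 [-2, -1, 0, 0, -1, -1, 182, 184, -2, 2, -2, 186, 186, 0, 0, -2, -1, 0, 2]
275 [1, 1, 0, 1, 3, 0, 178, 188, 186, 188, 187, 188, 187, 0, 0, 2, 2, 3, 0]
281 [-1, 2, 1, 2, 0, -1, 176, 188, 186, 187, 186, 184, 189, -1, -1, 0, 0, 0, 1]
287 [-3, 0, 0, 1, 0, 0, -1, 0, 0, 1, 1, -2, 0, -1, -1, 0, -1, 0, -1]
```

View pics/crop.png

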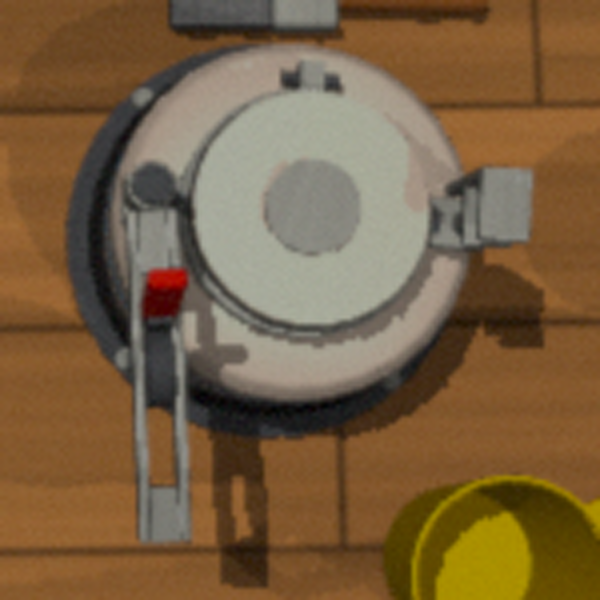

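Emit:
arm_command --deltas '[{"dx": 0.04,"dy": 0.03,"dz": 0.01,"yaw": -5,"jaw": 0},{"dx": 0.28,"dy": 0.228,"dz": 0.02,"yaw": -21,"jaw": 0},{"dx": 0.28,"dy": 0.228,"dz": 0.02,"yaw": -21,"jaw": 0},{"dx": 0.28,"dy": 0.228,"dz": 0.02,"yaw": -21,"jaw": 0},{"dx": 0.28,"dy": 0.228,"dz": 0.02,"yaw": -21,"jaw": 0},{"dx": 0.28,"dy": 0.228,"dz": 0.02,"yaw": -21,"jaw": 0},{"dx": 0.28,"dy": 0.228,"dz": 0.02,"yaw": -21,"jaw": 0},{"dx": 0.28,"dy": 0.228,"dz": 0.02,"yaw": -21,"jaw": 0},{"dx": 0.288,"dy": 0.657,"dz": 0.02,"yaw": -21,"jaw": 0},{"dx": 0.288,"dy": 0.657,"dz": 0.02,"yaw": -21,"jaw": 0},{"dx": 0.288,"dy": 0.657,"dz": 0.02,"yaw": -21,"jaw": 0},{"dx": 0.288,"dy": 0.657,"dz": 0.02,"yaw": -21,"jaw": 0},{"dx": 0.288,"dy": 0.657,"dz": 0.02,"yaw": -21,"jaw": 0},{"dx": 0.288,"dy": 0.657,"dz": 0.02,"yaw": -21,"jaw": 0},{"dx": 0.288,"dy": 0.657,"dz": 0.02,"yaw": -21,"jaw": 0},{"dx": 0.288,"dy": 0.657,"dz": 0.02,"yaw": -21,"jaw": 0},{"dx": 0.288,"dy": 0.657,"dz": 0.02,"yaw": -21,"jaw": 0},{"dx": 0.288,"dy": 0.657,"dz": 0.02,"yaw": -21,"jaw": 0},{"dx": 0.288,"dy": 0.657,"dz": 0.02,"yaw": -21,"jaw": 0},{"dx": 0.288,"dy": 0.657,"dz": 0.02,"yaw": -21,"jaw": 0}]'

```text
clock: 2.1
eef_pos: [457.4, 27.8, 251.2]
tool_rot: [3.141, 0.0, -0.105]
force: [0.7, -0.5, 0.4]
width: -0.1
gripper_force: 0.0
```

Emit:
arm_command --deltas '[{"dx": 0,"dy": 0,"dz": -0.04,"jaw": 0},{"dx": 0,"dy": 0,"dz": -0.08,"jaw": 0},{"dx": 0,"dy": 0,"dz": -0.08,"jaw": 0},{"dx": 0,"dy": 0,"dz": -0.08,"jaw": 0}]'

```text
invalid input at $.deltas[0]: expected keys dx, dy, dz, yaw, jaw
```

```bash
python3 - <<'E'
from h import *
im,d,P=grab('top','t2.png');s=read_state();print(s['eef_pos'],s['force'])
for ph in list(range(83,-1,-5))+[0,-1]:
    a=np.radians(-96-ph);p=np.radians(ph);o=12+14.5*abs(np.sin(p))+11*np.cos(p)
    q=np.array([593,-31])+132*np.array([np.cos(a),np.sin(a)])+o*np.array([np.sin(a),-np.cos(a)])
    print(ph,(q-[457.5,29.5]).round(0))
E
```

```text
[457.43790674  27.67752227 251.23342947] [ 0.23460961 -0.34257759  0.66969646]
83 [  3. -35.]
78 [  1. -46.]
73 [  0. -57.]
68 [  0. -68.]
63 [  2. -80.]
58 [  4. -91.]
53 [   7. -103.]
48 [  11. -114.]
43 [  16. -125.]
38 [  23. -135.]
33 [  30. -145.]
28 [  38. -154.]
23 [  47. -162.]
18 [  57. -170.]
13 [  68. -177.]
8 [  79. -183.]
3 [  91. -187.]
0 [  99. -189.]
-1 [ 101. -190.]
```

Emit:
arm_command --deltas '[{"dx": 0,"dy": 0,"dz": -0.04,"yaw": 0,"jaw": 0},{"dx": 0,"dy": 0,"dz": -0.08,"yaw": 0,"jaw": 0},{"dx": 0,"dy": 0,"dz": -0.08,"yaw": 0,"jaw": 0},{"dx": 0.002,"dy": -0.02,"dz": -0.08,"yaw": 0,"jaw": 0},{"dx": 0.003,"dy": -0.035,"dz": -0.08,"yaw": 0,"jaw": 0},{"dx": 0.001,"dy": -0.046,"dz": -0.08,"yaw": 0,"jaw": 0},{"dx": 0,"dy": -0.057,"dz": -0.08,"yaw": 0,"jaw": 0},{"dx": 0,"dy": -0.068,"dz": -0.08,"yaw": 0,"jaw": 0},{"dx": 0.002,"dy": -0.08,"dz": -0.08,"yaw": 0,"jaw": 0},{"dx": 0.004,"dy": -0.091,"dz": -0.08,"yaw": 0,"jaw": 0},{"dx": 0.007,"dy": -0.103,"dz": -0.08,"yaw": 0,"jaw": 0},{"dx": 0.011,"dy": -0.114,"dz": -0.08,"yaw": 0,"jaw": 0},{"dx": 0.016,"dy": -0.125,"dz": -0.08,"yaw": 0,"jaw": 0},{"dx": 0.023,"dy": -0.135,"dz": -0.08,"yaw": 0,"jaw": 0},{"dx": 0.023,"dy": -0.135,"dz": -0.08,"yaw": 0,"jaw": 0}]'

```text
clock: 3.65
eef_pos: [481.8, -107.7, 171.3]
tool_rot: [3.14, -0.002, -0.105]
force: [-0.6, -0.4, -0.0]
width: 0.2
gripper_force: 0.0
```

```bash
python3 - <<'E'
from h import *
im,d,P=grab('top');s=read_state();print(s['eef_pos'],s['force'])
im2,d,P=grab('scene')
a=im[140:290,290:440];b=im2[110:260,160:310]
cv2.imwrite('pics/c3.png',cv2.resize(np.hstack([a,b]),(800,400),interpolation=cv2.INTER_CUBIC)[:,:,::-1])
E
```

```text
[ 480.98368545 -106.60386015  171.18782661] [0.45718551 0.73341309 0.74514745]
```

View pics/c3.png

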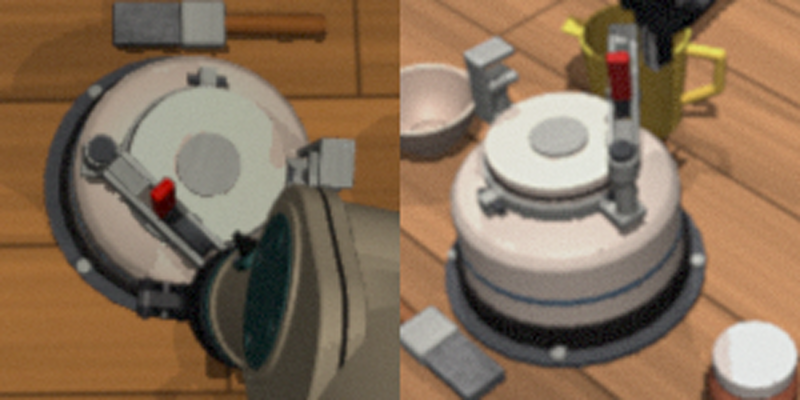

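The strap is following the finger (angled about 45° in the left crop), and the lever is still up. Next I push it home.

Emit:
arm_command --deltas '[{"dx": 0.007,"dy": -0.01,"dz": 0,"yaw": 0,"jaw": 0},{"dx": 0.015,"dy": -0.019,"dz": 0,"yaw": 0,"jaw": 0},{"dx": 0.024,"dy": -0.027,"dz": 0,"yaw": 0,"jaw": 0},{"dx": 0.034,"dy": -0.035,"dz": 0,"yaw": 0,"jaw": 0},{"dx": 0.045,"dy": -0.042,"dz": 0,"yaw": 0,"jaw": 0},{"dx": 0.056,"dy": -0.048,"dz": 0,"yaw": 0,"jaw": 0},{"dx": 0.064,"dy": -0.05,"dz": 0,"yaw": 0,"jaw": 0},{"dx": 0.07,"dy": -0.052,"dz": 0,"yaw": 0,"jaw": 0},{"dx": 0.074,"dy": -0.053,"dz": 0,"yaw": 0,"jaw": 0},{"dx": 0.077,"dy": -0.053,"dz": 0,"yaw": 0,"jaw": 0},{"dx": 0.077,"dy": -0.053,"dz": 0,"yaw": 0,"jaw": 0},{"dx": 0.077,"dy": -0.053,"dz": 0,"yaw": 0,"jaw": 0}]'

```text
clock: 4.95
eef_pos: [557.7, -158.1, 171.4]
tool_rot: [-3.141, -0.001, -0.102]
force: [-0.5, 0.1, 0.3]
width: -0.0
gripper_force: 0.0
```

Emit:
arm_command --deltas '[{"dx": 0.002,"dy": 0,"dz": 0,"yaw": 0,"jaw": 0},{"dx": 0.004,"dy": 0,"dz": 0,"yaw": 0,"jaw": 0},{"dx": 0.004,"dy": 0,"dz": 0,"yaw": 0,"jaw": 0}]'

```text
clock: 5.25
eef_pos: [560.3, -158.5, 171.3]
tool_rot: [-3.142, 0.003, -0.103]
force: [-4.7, 0.7, 4.0]
width: 0.1
gripper_force: 2.3
```

Emit:
arm_command --deltas '[{"dx": 0.002,"dy": 0,"dz": 0,"yaw": 0,"jaw": 0},{"dx": 0.004,"dy": 0,"dz": 0,"yaw": 0,"jaw": 0},{"dx": 0.004,"dy": 0,"dz": 0,"yaw": 0,"jaw": 0},{"dx": 0.004,"dy": 0,"dz": 0,"yaw": 0,"jaw": 0}]'

```text
clock: 5.65
eef_pos: [560.4, -158.4, 171.2]
tool_rot: [-3.141, 0.01, -0.104]
force: [-12.4, 0.9, 10.4]
width: -0.2
gripper_force: 6.6
```

```bash
python3 - <<'E'
from h import *
im,d,P=grab('top');s=read_state();print(s['eef_pos'],s['force'])
im2,d,P=grab('scene')
a=im[140:290,290:440];b=im2[110:260,160:310]
cv2.imwrite('pics/c4.png',cv2.resize(np.hstack([a,b]),(800,400),interpolation=cv2.INTER_CUBIC)[:,:,::-1])
E
```

```text
[ 560.38734027 -158.41956553  171.15861074] [-12.37931012   1.36840172  10.29170666]
```

View pics/c4.png

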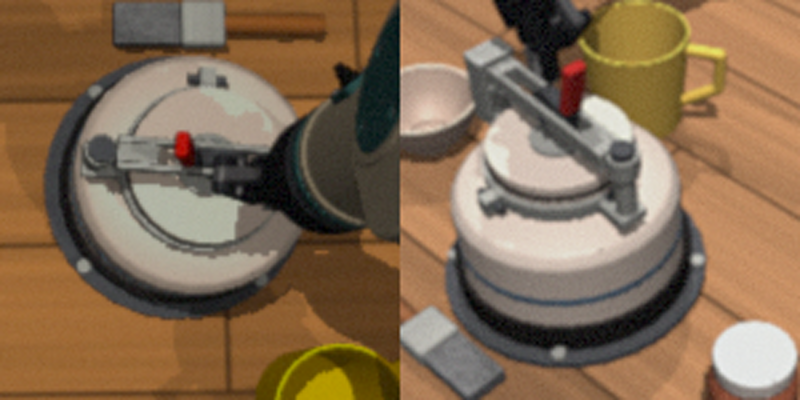

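The strap lies in the keeper against its hard stop (about 12 N with no further travel), and the lever is still up. I back off and go over to the pivot side of the lever.

Emit:
arm_command --deltas '[{"dx": -0.02,"dy": 0,"dz": 0,"yaw": 0,"jaw": 0},{"dx": -0.03,"dy": 0,"dz": 0,"yaw": 0,"jaw": 0},{"dx": -0.03,"dy": 0,"dz": 0.04,"yaw": 0,"jaw": 0},{"dx": -0.03,"dy": 0,"dz": 0.08,"yaw": 0,"jaw": 0},{"dx": -0.03,"dy": 0,"dz": 0.12,"yaw": 0,"jaw": 0},{"dx": -0.03,"dy": 0,"dz": 0.12,"yaw": 0,"jaw": 0},{"dx": -0.01,"dy": 0.04,"dz": 0.12,"yaw": 0,"jaw": 0},{"dx": 0.01,"dy": 0.08,"dz": 0.12,"yaw": 0,"jaw": 0},{"dx": 0.026,"dy": 0.11,"dz": 0.12,"yaw": 0,"jaw": 0},{"dx": 0.026,"dy": 0.11,"dz": 0.12,"yaw": 0,"jaw": 0},{"dx": 0.026,"dy": 0.11,"dz": 0.09,"yaw": 0,"jaw": 0},{"dx": 0.026,"dy": 0.11,"dz": 0.06,"yaw": 0,"jaw": 0},{"dx": 0.026,"dy": 0.11,"dz": 0.06,"yaw": 0,"jaw": 0},{"dx": 0.026,"dy": 0.11,"dz": 0.06,"yaw": 0,"jaw": 0}]'

```text
clock: 7.15
eef_pos: [591.6, -48.9, 231.3]
tool_rot: [3.141, 0.0, -0.103]
force: [-0.1, 0.2, 0.1]
width: 0.0
gripper_force: 0.0
```

```bash
python3 - <<'E'
from h import *
im,d,P=grab('top');s=read_state();print(s['eef_pos'],s['force'])
im2,d,P2=grab('scene')
a=im[140:290,290:440];b=im2[90:240,160:310]
cv2.imwrite('pics/c5.png',cv2.resize(np.hstack([a,b]),(800,400),interpolation=cv2.INTER_CUBIC)[:,:,::-1])
r=im2.astype(int);m=(r[...,0]>110)&(r[...,1]<50)&(r[...,2]<50);m[:90]=0;m[200:]=0;m[:,:200]=0;m[:,310:]=0
q=P2[m];print(len(q),np.nanmedian(q,0),np.nanmin(q,0),np.nanmax(q,0))
p=np.array([593,-31]);c=np.array([457.5,29.5])
C=np.array([591.5,-48.5,231.3])
for q in np.arange(1.8,-.01,-.15):
    L=66;S=84+L*np.cos(q)-22.5*np.sin(q)-14.5;z=177+L*np.sin(q)+22.5*np.cos(q)
    print(round(q,2),round(S),(np.array([593-.09*S,-31-.996*S,z])-C).round(0))
E
```

```text
[592.36428703 -48.94836714 232.3045364 ] [0.00236958 0.32038513 0.99456807]
13 [595.14481472 -78.32167743 242.50632221] [586.91887067 -80.97246992 237.26610999] [596.92426579 -76.69284526 245.04845658]
1.8 33 [ -1. -15.   5.]
1.65 42 [ -2. -24.  10.]
1.5 52 [ -3. -34.  13.]
1.35 62 [ -4. -44.  15.]
1.2 72 [ -5. -55.  15.]
1.05 83 [ -6. -65.  14.]
0.9 93 [ -7. -75.  11.]
0.75 102 [ -8. -85.   7.]
0.6 111 [ -9. -93.   2.]
0.45 119 [  -9. -101.   -5.]
0.3 126 [ -10. -108.  -13.]
0.15 131 [ -10. -113.  -22.]
0.0 135 [ -11. -117.  -32.]
```

View pics/c5.png

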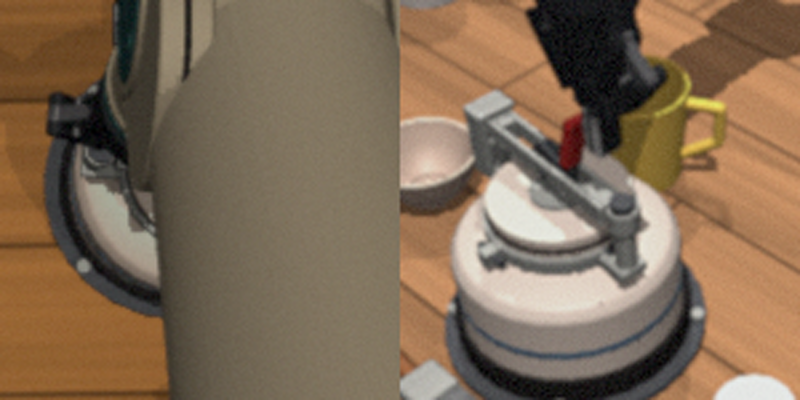

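The finger stands on the pivot side of the upright red lever. Now I push it over along its arc.

Emit:
arm_command --deltas '[{"dx": -0.001,"dy": -0.01,"dz": 0,"yaw": 0,"jaw": 0},{"dx": -0.002,"dy": -0.018,"dz": 0.003,"yaw": 0,"jaw": 0},{"dx": -0.002,"dy": -0.026,"dz": 0.006,"yaw": 0,"jaw": 0},{"dx": -0.003,"dy": -0.034,"dz": 0.009,"yaw": 0,"jaw": 0},{"dx": -0.004,"dy": -0.044,"dz": 0.011,"yaw": 0,"jaw": 0},{"dx": -0.005,"dy": -0.055,"dz": 0.012,"yaw": 0,"jaw": 0},{"dx": -0.006,"dy": -0.065,"dz": 0.011,"yaw": 0,"jaw": 0},{"dx": -0.007,"dy": -0.075,"dz": 0.009,"yaw": 0,"jaw": 0},{"dx": -0.008,"dy": -0.085,"dz": 0.005,"yaw": 0,"jaw": 0},{"dx": -0.009,"dy": -0.093,"dz": 0,"yaw": 0,"jaw": 0},{"dx": -0.009,"dy": -0.101,"dz": -0.006,"yaw": 0,"jaw": 0},{"dx": -0.01,"dy": -0.108,"dz": -0.013,"yaw": 0,"jaw": 0},{"dx": -0.01,"dy": -0.108,"dz": -0.013,"yaw": 0,"jaw": 0}]'

```text
clock: 8.55
eef_pos: [581.8, -159.3, 218.8]
tool_rot: [3.14, -0.002, -0.105]
force: [0.2, -0.0, 1.1]
width: -0.1
gripper_force: 0.4
```

Emit:
arm_command --deltas '[{"dx": 0,"dy": -0.004,"dz": -0.005,"yaw": 0,"jaw": 0},{"dx": 0,"dy": -0.007,"dz": -0.01,"yaw": 0,"jaw": 0},{"dx": -0.001,"dy": -0.009,"dz": -0.014,"yaw": 0,"jaw": 0},{"dx": -0.001,"dy": -0.011,"dz": -0.018,"yaw": 0,"jaw": 0},{"dx": -0.001,"dy": -0.012,"dz": -0.021,"yaw": 0,"jaw": 0},{"dx": -0.001,"dy": -0.012,"dz": -0.023,"yaw": 0,"jaw": 0},{"dx": -0.001,"dy": -0.012,"dz": -0.023,"yaw": 0,"jaw": 0}]'

```text
clock: 9.25
eef_pos: [581.1, -170.2, 199.2]
tool_rot: [3.14, -0.003, -0.104]
force: [-6.7, 2.8, 28.6]
width: 0.2
gripper_force: 14.4
```

Emit:
arm_command --deltas '[{"dx": 0,"dy": 0,"dz": -0.002,"yaw": 0,"jaw": 0},{"dx": 0,"dy": 0,"dz": -0.002,"yaw": 0,"jaw": 0},{"dx": 0,"dy": 0,"dz": -0.002,"yaw": 0,"jaw": 0}]'

```text
clock: 9.55
eef_pos: [581.2, -170.3, 199.0]
tool_rot: [3.14, -0.004, -0.104]
force: [-9.4, 3.1, 38.0]
width: -0.6
gripper_force: 19.5
```

The lever is at its hard stop: z held at 199 while the force rose. I lift clear and check.

Emit:
arm_command --deltas '[{"dx": 0,"dy": 0,"dz": 0.02,"yaw": 0,"jaw": 0},{"dx": 0,"dy": 0,"dz": 0.06,"yaw": 0,"jaw": 0},{"dx": 0,"dy": 0,"dz": 0.1,"yaw": 0,"jaw": 0},{"dx": -0.04,"dy": -0.02,"dz": 0.12,"yaw": 0,"jaw": 0},{"dx": -0.08,"dy": -0.05,"dz": 0.12,"yaw": 0,"jaw": 0},{"dx": -0.12,"dy": -0.08,"dz": 0.12,"yaw": 0,"jaw": 0},{"dx": -0.15,"dy": -0.11,"dz": 0.12,"yaw": 0,"jaw": 0},{"dx": -0.15,"dy": -0.15,"dz": 0.12,"yaw": 0,"jaw": 0},{"dx": -0.15,"dy": -0.19,"dz": 0.12,"yaw": 0,"jaw": 0},{"dx": -0.15,"dy": -0.23,"dz": 0.12,"yaw": 0,"jaw": 0},{"dx": -0.15,"dy": -0.23,"dz": 0.12,"yaw": 0,"jaw": 0}]'

```text
clock: 10.65
eef_pos: [426.8, -405.5, 311.7]
tool_rot: [3.137, 0.003, -0.111]
force: [-0.4, 0.2, -1.2]
width: -0.1
gripper_force: 0.0
```

```bash
python3 - <<'E'
from h import *
im,d,P=grab('top');s=read_state();print(s['eef_pos'],s['force'])
im2,d,P2=grab('scene')
a=im[140:290,290:440];b=im2[90:240,160:310]
cv2.imwrite('pics/c6.png',cv2.resize(np.hstack([a,b]),(800,400),interpolation=cv2.INTER_CUBIC)[:,:,::-1])
for n,J,Q in(('top',im,P),('scene',im2,P2)):
    r=J.astype(int);m=(r[...,0]>110)&(r[...,1]<50)&(r[...,2]<50)&(abs(Q[...,2]-195)<30)&(abs(Q[...,0]-585)<40)&(abs(Q[...,1]+130)<80)
    q=Q[m]
    if len(q):print(n,len(q),np.polyfit(q[:,1],q[:,2],1),q.min(0).round(1),q.max(0).round(1))
E
```

```text
[ 427.87687604 -401.92174819  311.5866676 ] [ 0.06757127  0.82326072 -0.49944038]
top 220 [-8.85775913e-02  1.88905928e+02] [ 571.2 -182.9  197.5] [ 589.5 -135.7  208.4]
scene 26 [-6.91163989e-02  1.89602883e+02] [ 586.3 -178.7  196.6] [ 591.6 -134.5  205.9]
```

View pics/c6.png

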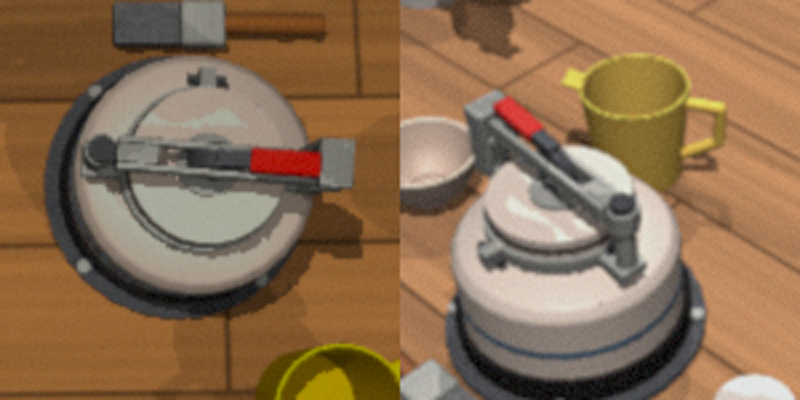

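```bash
python3 - <<'E'
from h import *
for k in range(2):
    im,d,P=grab('top')
    r=im.astype(int);m=(r[...,0]>110)&(r[...,1]<50)&(r[...,2]<50)&(abs(P[...,2]-195)<30)&(abs(P[...,0]-585)<40)
    q=P[m]
    for y in range(-185,-130,7):
        b=q[(q[:,1]>=y)&(q[:,1]<y+7)]
        if len(b):print(y+3.5,len(b),np.median(b[:,2]).round(1),b[:,0].min().round(),b[:,0].max().round())
H=P[...,2]
for n,us in(('strap',range(334,346)),('keeper',range(412,422)),('lid',range(360,380))):
    vs=slice(196,200) if n!='lid' else slice(212,220)
    print(n,np.round([np.nanmedian(H[vs,u]) for u in us],0))
E
```

```text
-181.5 21 204.4 571.0 586.0
-174.5 38 204.0 571.0 587.0
-167.5 30 203.9 572.0 587.0
-160.5 29 203.4 574.0 587.0
-153.5 34 202.3 573.0 589.0
-146.5 35 201.6 574.0 589.0
-139.5 30 201.0 574.0 589.0
-132.5 3 202.4 578.0 583.0
-181.5 23 205.0 571.0 587.0
-174.5 34 205.0 571.0 587.0
-167.5 32 203.6 572.0 587.0
-160.5 32 203.4 573.0 587.0
-153.5 32 202.2 574.0 589.0
-146.5 35 202.1 574.0 589.0
-139.5 31 201.7 574.0 590.0
-132.5 3 202.1 578.0 587.0
strap [187. 187. 186. 187. 188. 187. 188. 187. 188. 187. 186. 188.]
keeper [193. 194. 194. 194. 194. 195. 194. 193. 193. 195.]
lid [152. 152. 152. 152. 153. 151. 153. 151. 153. 152. 153. 151. 152. 153.
 151. 152. 152. 152. 152. 151.]
```

The picture shows the strap home and the lever down. The depth puts the grip about 4–5 mm high at its outer end, or about 0.07 rad, which is too close to the limit. I'll press once more at the tip and feel for where contact starts.

Emit:
arm_command --deltas '[{"dx": 0.03,"dy": 0.04,"dz": 0,"yaw": 0,"jaw": 0},{"dx": 0.06,"dy": 0.08,"dz": 0,"yaw": 0,"jaw": 0},{"dx": 0.09,"dy": 0.12,"dz": 0,"yaw": 0,"jaw": 0},{"dx": 0.12,"dy": 0.17,"dz": 0,"yaw": 0,"jaw": 0},{"dx": 0.149,"dy": 0.21,"dz": 0,"yaw": 0,"jaw": 0},{"dx": 0.149,"dy": 0.222,"dz": 0,"yaw": 0,"jaw": 0},{"dx": 0.149,"dy": 0.222,"dz": -0.04,"yaw": 0,"jaw": 0},{"dx": 0.149,"dy": 0.222,"dz": -0.08,"yaw": 0,"jaw": 0},{"dx": 0.149,"dy": 0.222,"dz": -0.1,"yaw": 0,"jaw": 0},{"dx": 0.149,"dy": 0.222,"dz": -0.107,"yaw": 0,"jaw": 0},{"dx": 0.149,"dy": 0.222,"dz": -0.107,"yaw": 0,"jaw": 0},{"dx": 0.149,"dy": 0.222,"dz": -0.107,"yaw": 0,"jaw": 0}]'

```text
clock: 12.05
eef_pos: [580.1, -175.8, 207.2]
tool_rot: [-3.142, -0.002, -0.101]
force: [0.1, 0.4, -0.7]
width: -0.0
gripper_force: 0.0
```

Emit:
arm_command --deltas '[{"dx": 0,"dy": 0,"dz": -0.002,"yaw": 0,"jaw": 0},{"dx": 0,"dy": 0,"dz": -0.003,"yaw": 0,"jaw": 0},{"dx": 0,"dy": 0,"dz": -0.003,"yaw": 0,"jaw": 0}]'

```text
clock: 12.35
eef_pos: [580.5, -176.7, 205.1]
tool_rot: [3.141, -0.003, -0.103]
force: [-1.2, 0.5, 7.8]
width: 0.0
gripper_force: 3.4
```

Emit:
arm_command --deltas '[{"dx": 0,"dy": 0,"dz": -0.002,"yaw": 0,"jaw": 0},{"dx": 0,"dy": 0,"dz": -0.003,"yaw": 0,"jaw": 0},{"dx": 0,"dy": 0,"dz": -0.003,"yaw": 0,"jaw": 0}]'

```text
clock: 12.65
eef_pos: [580.9, -177.6, 202.6]
tool_rot: [3.14, -0.004, -0.103]
force: [-0.8, -0.9, 8.2]
width: -0.0
gripper_force: 4.1
```

Emit:
arm_command --deltas '[{"dx": 0,"dy": 0,"dz": -0.003,"yaw": 0,"jaw": 0},{"dx": 0,"dy": 0,"dz": -0.005,"yaw": 0,"jaw": 0},{"dx": 0,"dy": 0,"dz": -0.005,"yaw": 0,"jaw": 0}]'

```text
clock: 12.95
eef_pos: [581.5, -178.6, 199.8]
tool_rot: [3.139, -0.007, -0.104]
force: [-4.0, -0.8, 20.4]
width: -0.2
gripper_force: 10.2
```

Emit:
arm_command --deltas '[{"dx": 0,"dy": 0,"dz": -0.003,"yaw": 0,"jaw": 0},{"dx": 0,"dy": 0,"dz": -0.006,"yaw": 0,"jaw": 0},{"dx": 0,"dy": 0,"dz": -0.006,"yaw": 0,"jaw": 0},{"dx": 0,"dy": 0,"dz": -0.006,"yaw": 0,"jaw": 0},{"dx": 0,"dy": 0,"dz": -0.006,"yaw": 0,"jaw": 0}]'

```text
clock: 13.45
eef_pos: [581.9, -179.0, 198.9]
tool_rot: [3.138, -0.01, -0.104]
force: [-14.2, 1.4, 50.6]
width: 0.3
gripper_force: 25.2
```

Emit:
arm_command --deltas '[{"dx": 0,"dy": 0,"dz": 0.003,"yaw": 0,"jaw": 0},{"dx": 0,"dy": 0,"dz": 0.006,"yaw": 0,"jaw": 0},{"dx": 0,"dy": 0,"dz": 0.009,"yaw": 0,"jaw": 0},{"dx": 0,"dy": 0,"dz": 0.012,"yaw": 0,"jaw": 0},{"dx": 0,"dy": 0,"dz": 0.012,"yaw": 0,"jaw": 0}]'

```text
clock: 13.95
eef_pos: [579.7, -176.3, 201.4]
tool_rot: [-3.141, -0.0, -0.102]
force: [-0.4, -0.5, -0.3]
width: 0.2
gripper_force: 0.0
```

Emit:
arm_command --deltas '[{"dx": 0,"dy": 0,"dz": 0.003,"yaw": 0,"jaw": 0},{"dx": 0,"dy": 0,"dz": 0.01,"yaw": 0,"jaw": 0},{"dx": 0,"dy": 0,"dz": 0.05,"yaw": 0,"jaw": 0},{"dx": 0,"dy": 0,"dz": 0.1,"yaw": 0,"jaw": 0},{"dx": -0.04,"dy": -0.03,"dz": 0.12,"yaw": 0,"jaw": 0},{"dx": -0.08,"dy": -0.06,"dz": 0.12,"yaw": 0,"jaw": 0},{"dx": -0.12,"dy": -0.09,"dz": 0.12,"yaw": 0,"jaw": 0},{"dx": -0.15,"dy": -0.13,"dz": 0.12,"yaw": 0,"jaw": 0},{"dx": -0.15,"dy": -0.17,"dz": 0.12,"yaw": 0,"jaw": 0},{"dx": -0.15,"dy": -0.21,"dz": 0.12,"yaw": 0,"jaw": 0},{"dx": -0.15,"dy": -0.21,"dz": 0.12,"yaw": 0,"jaw": 0}]'

```text
clock: 15.05
eef_pos: [427.1, -393.0, 321.4]
tool_rot: [3.137, 0.0, -0.111]
force: [0.1, -0.2, -0.4]
width: 0.0
gripper_force: 0.0
```

```bash
cat > m.py <<'E'
from h import *
for k in range(3):
    im,d,P=grab('top')
    r=im.astype(int);m=(r[...,0]>110)&(r[...,1]<50)&(r[...,2]<50)&(abs(P[...,2]-195)<30)&(abs(P[...,0]-585)<40)
    q=P[m]
    print([np.median(q[(q[:,1]>=y)&(q[:,1]<y+8),2]).round(1) for y in range(-185,-137,8)],np.polyfit(q[:,1],q[:,2],1)[0])
print(read_state()['eef_pos'])
E
python3 m.py
```

```text
[np.float64(199.7), np.float64(200.0), np.float64(200.1), np.float64(199.4), np.float64(199.6), np.float64(199.1)] -0.009621866209400722
[np.float64(199.4), np.float64(199.4), np.float64(199.5), np.float64(199.7), np.float64(199.8), np.float64(199.3)] 0.0025724321060262754
[np.float64(199.5), np.float64(199.6), np.float64(199.4), np.float64(199.2), np.float64(199.8), np.float64(199.4)] -0.0044674336795350435
[ 429.67039421 -385.72896338  321.11557756]
```

The grip now reads flat at 199.5 mm, which is fully down. A last check of the lid, strap and bystanders, then I hand in.

```bash
python3 - <<'E'
from h import *
z=np.load('top1.npz');im,d,P=grab('top')
for n,u,v in [('lid',369,220),('lid2',385,222),('keeper',414,202),('strapmid',345,197),('strapmid2',345,203)]:
    print(n,np.nanmedian(P[v-1:v+2,u-1:u+2].reshape(-1,3),0).round(1))
g=lambda a:cv2.GaussianBlur(cv2.cvtColor(a,cv2.COLOR_RGB2GRAY),(5,5),0).astype(float)
D=abs(g(im)-g(z['im']))
for n,u,v,w in[('tub',258,198,22),('jug',418,295,38),('bowl',466,216,28),('brush',370,149,22)]:
    print(n,(D[v-w:v+w,u-w:u+w]>25).mean().round(3))
H=P[...,2];s=(H>184)&(H<190)
for u in(336,342,348,395,400):
    x=P[185:215,u][s[185:215,u]];print(u,x.mean(0).round(1),len(x))
finish_job();
E
```

```text
lid [ 547.9 -116.4  151.5]
lid2 [ 543.7 -148.1  151.6]
keeper [ 578.1 -194.4  194.2]
strapmid [590.4 -64.8 186.6]
strapmid2 [578.7 -64.6 185.2]
tub 0.0
jug 0.0
bowl 0.0
brush 0.0
336 [591.5 -47.4 187. ] 12
342 [590.4 -58.9 186.8] 13
348 [589.9 -70.5 186.6] 11
395 [ 577.  -160.1  187.4] 4
400 [ 570.5 -169.1  188.3] 2
the job is handed in; nothing more can be done
```

The job is handed in: the strap was pushed to its stop in the keeper, then the cam lever pressed fully down (it needed a second press), with the lid level and the bystanders unmoved; no verdict was shown.

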